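# Pack up the low support of a board fixture

### The job

A circuit board has to sit level on the two supports of the steel fixture, but the low support is 48 mm lower than the tall post. Pick the two of the three loose aluminium spacer blocks that together make up the 48 mm and stack them flat on the low support, lined up with its edges, so that the stack ends level with the top of the post. Leave the block you do not need where it lies.

Things in the scene. Friction and masses are not known exactly. Their poses are not given: they have to be found in the camera images.
- seat (a point): Centre of the low support's flat top, 30 mm above the work surface. This steel block, 40 (x) by 60 (y) mm like the spacers, stands on a fixed dark base plate (80 x 180 mm, 10 mm thick) whose place and turn vary. The tall steel post, 40 x 40 mm, is centred 110 mm away in this point's +y, its top 48 mm above this point. x, y: along the support's short and long edges; z up.
- thin_center (a point): Loose plain aluminium spacer block lying flat, 40 mm (own x) by 60 mm (own y) and 12 mm thick, about 0.08 kg: the thinnest of three blocks of the same outline. The point is its centre, half-way up; own z is up. Its place among the three and its turn on the mat vary.
- mid_center (a point): Loose plain aluminium spacer block lying flat, 40 mm (own x) by 60 mm (own y) and 24 mm thick, about 0.16 kg: the middle one of three blocks of the same outline. The point is its centre, half-way up; own z is up. Its place among the three and its turn on the mat vary.
- thick_center (a point): Loose plain aluminium spacer block lying flat, 40 mm (own x) by 60 mm (own y) and 36 mm thick, about 0.23 kg: the thickest of three blocks of the same outline. The point is its centre, half-way up; own z is up. Its place among the three and its turn on the mat vary.

How it is judged:
By the outcome, as a careful person would: the job done as asked, in the order asked, and still so for the second after the job is handed in, with the robot touching nothing.
It also fails if it takes over 51 s, if anything falls off the work surface, if the arm or the gripper's body presses on something with over 40 N, if the wrist force passes 120 N, or if a joint passes its speed limit or range.

### The arm

A 6-joint arm with a two-finger parallel gripper is mounted at the origin on the work surface. World frame = base frame: x ahead of the robot, y to its left, z up, the work surface at z = 0. Lengths are in m, angles in rad, forces in N, time in s.
With the tool pointing down it reaches from about 0.425 to 0.95 m from the base axis. Payload 3.5 kg.
Tool frame: the origin (TCP) lies midway between the tips of the shut fingers; the grasp point (between the pads) lies 19 mm behind it; z points along the fingers, y is the direction in which the jaws open and shut (so a half turn about z gives the same grasp; the last joint's range is limited). The gripper opens to 85 mm and grips with 20 to 120 N. Pads are 22 mm wide; open, the fingers measure 114 mm over their backs; the gripper's body (76 mm by 85 mm) begins 54 mm behind the grasp point. The pads swing forward as they close: fully open they stand 13 mm farther back than shut.
Start: joints at [0.976, 0.286, 1.577, -0, 1.279, -0.15], TCP at [0.29, 0.609, 0.231] pointing down, gripper open.
Joint ranges: [-2.77, 2.77], [-0.9, 2.22], [0.21, 2.48], [-1.53, 4.67], [0.24, 2.81], [-2.84, 2.84]. Speed limits (rad/s): [2.79, 2.79, 3.14, 3.14, 3.14, 3.14].

### API

Orientations are given as a unit quaternion [x, y, z, w].
In Python, from plant import * gives the robot as it stands.
- The arm moves only by the shell command python3 -m jog 'ROWS' [FORCE]. ROWS is a JSON object of lists of equal length, an entry for each row: "travel": the shift along the world's x, y, z in mm, a list of three; "dr": the turn, a rotation vector about the world's x, y, z in degrees, a list of three; "jaw": the closure in counts, from 0 (fully open) to 255 (shut). In form: {"travel": [[x, y, z], ...], "dr": [[wx, wy, wz], ...], "jaw": [jaw, ...]}. A call has 1 to 5 rows; each row shifts and turns the commanded pose from where the row before left it; what a row does not reach is not made up. A row lasts 1/12 s, in which the tool goes at most 41.7 mm and 7.16 degrees, less where a joint would pass 70% of its speed; a pose out of reach is approached as far as the arm can. A call is refused whole if a number of a shift passes 41.7 or a number of a turn 7.16, either way. A call with a gripper value outside its range is refused whole. The fingers move at their own pace and stop on an object; FORCE is the grip in N (left out, the last holds). Time passes only in rows, so rows that do not move let the fingers close. It gives the time, the measured TCP pose, the force and the opening at its end, in the units of the state.
- get_state(): the state, without advancing time (a new reading comes with each control period).
- read_camera(name): name is "side" or "top"; returns the picture (420x560x3 uint8, red, green, blue); there is no depth.
- camera_info(name): a dict with "K" (3x3 intrinsics, pixels), "R" (3x3) and "t" (3): a world point X has camera coordinates R X + t. Camera axes: x right, y down, z forward; pixel columns grow to the right and rows downward; lengths in m; the calibration is good to about 2 mm. A picture is of the moment at which its call begins. camera_info takes no time and is no camera call.
- sign_off(): hands the job in, once; it reports no verdict.
The state is a dict: "time": time; "qpos": joint angles; "dq": joint speeds; "joint_efforts": joint torques, N m; "eef_pos": TCP position; "tcp_rot": TCP orientation; "contact_force": force on the tool from outside, world axes, zero at the start; "wrist_torque": the same for the moment, N m; "opening": opening from 0.0 (shut) to 1.0 (fully open).
Only numpy, scipy, OpenCV 4.12 (cv2) and the standard library are available. Lean on these libraries where they do the work, as an engineer would, in place of code of your own. Each camera call takes 0.05 s, during which the arm holds its last target. There are 200 camera calls.

## Working session

There is one attempt and no reset: what is moved stays moved. The work goes in short steps, Python scripts to look and compute and a shell command to move; the robot and the scene stay as the last step left them, time stands still between calls to the robot, and variables do not carry over. Pictures are saved under pics/ and viewed, about 8 in all and at most 12, crops included, and the job is handed in when it is done.

```bash
mkdir -p pics
python3 - <<'E'
from plant import *
import cv2
s=get_state();print(s)
for n in("top","side"):
    im=read_camera(n);cv2.imwrite(f"pics/{n}0.png",im[:,:,::-1]);c=camera_info(n);print(n,c)
E
```

```text
{'time': 0.0, 'qpos': array([ 9.76015767e-01,  2.87138072e-01,  1.57816790e+00, -7.72438806e-06,
        1.27861201e+00, -1.50027147e-01]), 'dq': array([ 1.06819462e-03,  1.66188080e-04, -9.64873260e-04, -7.67973790e-04,
        1.42399731e-03, -1.53185973e-05]), 'joint_efforts': array([ 3.68556484e-04, -4.05988812e+01, -2.92620510e+01, -2.88636886e-05,
        5.82474255e-03,  2.80712136e-06]), 'eef_pos': array([0.29002861, 0.60878839, 0.22997051]), 'tcp_rot': array([ 2.20547188e-01,  9.75375613e-01, -1.08431351e-03, -4.19597442e-04]), 'contact_force': array([ 0.59656333, -0.30096578,  0.84233051]), 'wrist_torque': array([0.00499238, 0.01080422, 0.03235484]), 'opening': 0.9971033931924244}
top {'K': array([[525.67484209,   0.        , 280.65220695],
       [  0.        , 525.67484209, 216.43651136],
       [  0.        ,   0.        ,   1.        ]]), 'R': array([[ 0.01140671, -0.99991445, -0.00640123],
       [-0.98020017, -0.0099158 , -0.19776071],
       [ 0.19768032,  0.00853029, -0.98022942]]), 't': array([-0.06755867,  0.5619833 ,  0.88009995])}
side {'K': array([[535.28887755,   0.        , 289.6643459 ],
       [  0.        , 535.28887755, 211.97291749],
       [  0.        ,   0.        ,   1.        ]]), 'R': array([[-0.8172786 , -0.57619884, -0.00711299],
       [-0.44729241,  0.64212369, -0.62258065],
       [ 0.36329767, -0.50564026, -0.78252331]]), 't': array([0.43541808, 0.34337314, 0.69037682])}
```

View pics/top0.png

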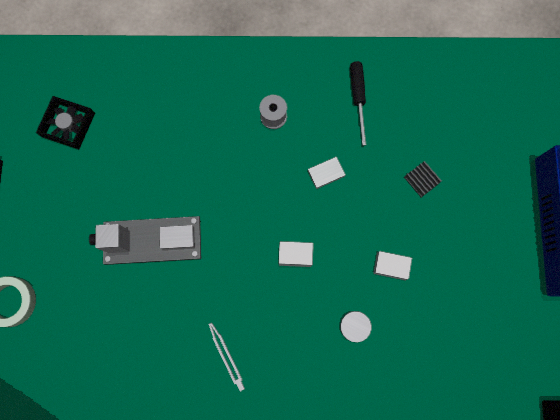

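View pics/side0.png

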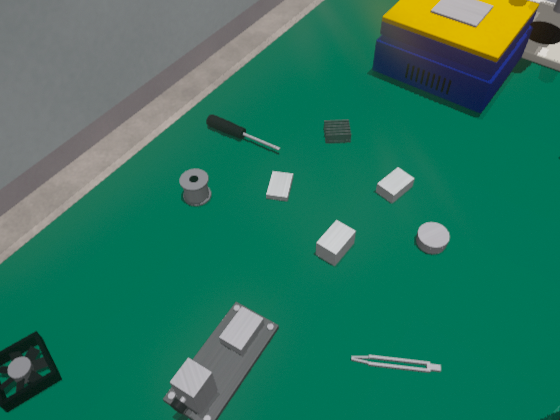

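The top view shows the thin block at about (326,172), the thick one at (296,254) and the mid one at (393,265). The low support is at (177,237) and the post at (108,236). In the side view they sit at thin (280,186), thick (336,240), mid (396,184), support (242,328) and post (191,378). The job needs thin + thick (12 + 36 = 48). Next I'll segment the top faces.

```bash
cat > h.py <<'E'
import numpy as np, cv2
from plant import *
def ray(c,p):
    d=c["R"].T@np.linalg.solve(c["K"],[p[0],p[1],1.]); return -c["R"].T@c["t"],d
def plane(c,p,z):
    o,d=ray(c,p); return o+d*(z-o[2])/d[2]
def tri(a,p,b,q):
    (o1,d1),(o2,d2)=ray(a,p),ray(b,q)
    s=np.linalg.lstsq(np.c_[d1,-d2],o2-o1,rcond=None)[0]
    x,y=o1+s[0]*d1,o2+s[1]*d2
    return (x+y)/2,np.linalg.norm(x-y)*1e3
def face(im,seed,tol=14):
    "top face containing the seed pixel: hull of pixels like it; returns quad (sub-pixel-ish) and mask area"
    g=cv2.medianBlur(cv2.cvtColor(im,cv2.COLOR_RGB2GRAY),3)
    v=int(np.median(g[seed[1]-2:seed[1]+3,seed[0]-2:seed[0]+3]))
    m=((abs(g.astype(int)-v)<tol)).astype(np.uint8)
    m=cv2.morphologyEx(m,cv2.MORPH_OPEN,np.ones((3,3)))
    n,l=cv2.connectedComponents(m,connectivity=4)
    m=(l==l[seed[1],seed[0]]).astype(np.uint8)
    k=max(cv2.findContours(m,cv2.RETR_EXTERNAL,cv2.CHAIN_APPROX_NONE)[0],key=cv2.contourArea)
    M=cv2.moments(k); return v,int(m.sum()),np.array([M["m10"],M["m01"]])/M["m00"],k[:,0,:].astype(float)
def rect(c,k,z):
    "contour pixels cast onto height z, then min-area rectangle: centre, sizes mm, direction of the long edge deg"
    P=np.array([plane(c,p,z)[:2] for p in k]).astype(np.float32)*1e3
    (x,y),(w,h),a=cv2.minAreaRect(P)
    if w>h: w,h,a=h,w,a+90
    return np.round([x,y,w,h,(a+90)%180],1)  # short,long, long-edge heading from +x
E
cat > m.py <<'E'
from h import *
T,S=cv2.imread("pics/top0.png")[:,:,::-1],cv2.imread("pics/side0.png")[:,:,::-1]
ct,cs=camera_info("top"),camera_info("side")
for n,a,b in(("thin",(326,172),(280,184)),("thick",(296,252),(338,235)),("mid",(393,263),(397,181)),("seat",(177,237),(242,328)),("post",(108,236),(192,376))):
    va,na,pa,ka=face(T,a);vb,nb,pb,kb=face(S,b)
    X,e=tri(ct,pa,cs,pb)
    print(n,va,na,vb,nb,np.round(X*1e3,1),round(e,1),rect(ct,ka,X[2]),rect(cs,kb,X[2]))
E
python3 m.py
python3 - <<'E'
import cv2,numpy as np
a=cv2.imread("pics/top0.png");b=cv2.imread("pics/side0.png")
cv2.imwrite("pics/c1.png",np.vstack([cv2.resize(a[205:275,80:320],None,fx=3.3,fy=3.3,interpolation=0),cv2.resize(b[160:270,260:500],None,fx=3.3,fy=3.3,interpolation=0)]))
E
```

```text
thin 199 604 198 464 [ 659.2 -146.3   11.5] 0.3 [ 659.1 -146.3   38.6   58.4  114.5] [ 659.6 -146.7   38.1   56.7  115.2]
thick 202 693 204 629 [500.8 -88.2  34.7] 0.6 [500.7 -88.1  38.6  58.1  88. ] [501.3 -88.8  37.6  57.5  88. ]
mid 202 684 199 474 [ 482.4 -265.5   22.9] 0.4 [ 482.4 -265.8   38.4   58.3   79.2] [ 482.5 -266.1   37.7   57.3   79. ]
seat 181 670 184 921 [529.4 129.7  29.8] 1.0 [529.2 129.   38.5  58.2  94. ] [534.  129.6  46.7  57.7  94.2]
post 172 482 181 831 [521.7 239.3  77.6] 0.6 [521.6 239.2  36.4  38.7   4.2] [522.1 239.   38.2  38.3  94.1]
```

View pics/c1.png

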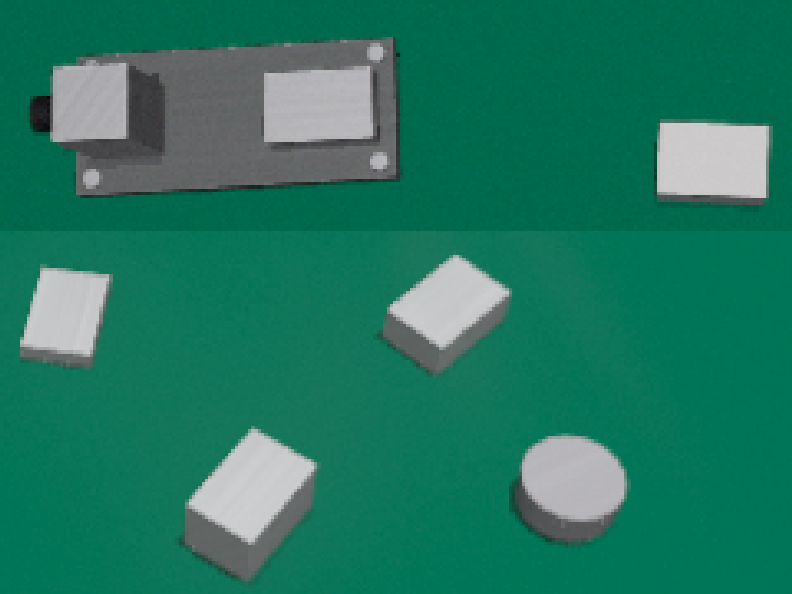

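The measurements agree with the text. The top faces come out at z = 11.5, 34.7, 22.9 and 29.8 against 12, 36, 24 and 30. The sizes fit within about 2 mm, and the post lies 109.8 mm from the seat at a heading of 94.0°. The jaws are at heading 64.5° now. The thin block's short axis is at 24.8°, so I turn −39.7° and hover above it.

```bash
python3 -m jog '{"travel":[[15,-30,-4],[15,-30,-4],[15,-30,-4],[15,-30,-4],[15,-30,-4]],"dr":[[0,0,-1.6],[0,0,-1.6],[0,0,-1.6],[0,0,-1.6],[0,0,-1.6]],"jaw":[0,0,0,0,0]}' 40
python3 -m jog '{"travel":[[15,-30,-4],[15,-30,-4],[15,-30,-4],[15,-30,-4],[15,-30,-4]],"dr":[[0,0,-1.6],[0,0,-1.6],[0,0,-1.6],[0,0,-1.6],[0,0,-1.6]],"jaw":[0,0,0,0,0]}' >/dev/null
python3 -m jog '{"travel":[[15,-30,-4],[15,-30,-4],[15,-30,-4],[15,-30,-4],[15,-30,-4]],"dr":[[0,0,-1.6],[0,0,-1.6],[0,0,-1.6],[0,0,-1.6],[0,0,-1.6]],"jaw":[0,0,0,0,0]}' >/dev/null
python3 -m jog '{"travel":[[15,-30,-4],[15,-30,-4],[15,-30,-4],[15,-30,-4],[15,-30,-4]],"dr":[[0,0,-1.6],[0,0,-1.6],[0,0,-1.6],[0,0,-1.6],[0,0,-1.6]],"jaw":[0,0,0,0,0]}' >/dev/null
python3 -m jog '{"travel":[[15,-30,-4],[15,-30,-4],[15,-30,-4],[0,0,0],[0,0,0]],"dr":[[0,0,-1.6],[0,0,-1.6],[0,0,-1.6],[0,0,0],[0,0,0]],"jaw":[0,0,0,0,0]}'
cat > st.py <<'E'
from h import *
from scipy.spatial.transform import Rotation as Ro
def st(tx=None,ty=None,tz=None,head=None):
    s=get_state();M=Ro.from_quat(s["tcp_rot"]).as_matrix();p=s["eef_pos"]*1e3
    jh=(np.degrees(np.arctan2(M[1,1],M[0,1]))+90)%180-90
    print("t",round(s["time"],2),"tcp",p.round(1),"jaw heading",jh.round(2),"tool z",M[:,2].round(4),"F",s["contact_force"].round(1),"open",round(s["opening"],3))
    if tx is not None: print("to go",(np.array([tx,ty,tz])-p).round(1),"turn",round((head-jh+90)%180-90,2))
E
python3 -c "
from st import *
st(659.3,-146.5,2,24.8)"
```

```text
time: 0.52
eef_pos: [0.3654, 0.4577, 0.2105]
tcp_rot: [0.288, 0.957, -0.0, -0.0]
contact_force: [0.7, -1.1, -0.1]
opening: 1.0
time: 2.18
eef_pos: [0.6352, -0.0822, 0.1382]
tcp_rot: [0.518, 0.855, -0.0, -0.001]
contact_force: [-0.1, 0.5, 0.0]
opening: 1.001
t 2.18 tcp [635.2 -82.2 138.2] jaw heading 27.56 tool z [-1.9e-03  7.0e-04 -1.0e+00] F [-0.1  0.5  0. ] open 1.001
to go [  24.1  -64.3 -136.2] turn -2.76
```

```bash
python3 -m jog '{"travel":[[6,-16.1,-15],[6,-16.1,-15],[6,-16.1,-15],[6.1,-16,-15],[0,0,0]],"dr":[[0,0,-0.7],[0,0,-0.7],[0,0,-0.7],[0,0,-0.66],[0,0,0]],"jaw":[0,0,0,0,0]}' >/dev/null
python3 -m jog '{"travel":[[0,0,-20],[0,0,-20],[0,0,-20],[0,0,0],[0,0,0]],"dr":[[0,0,0],[0,0,0],[0,0,0],[0,0,0],[0,0,0]],"jaw":[0,0,0,0,0]}'  >/dev/null
python3 -c "
from st import *
st(659.3,-146.5,2,24.8)
cv2.imwrite('pics/s1.png',read_camera('side')[100:300,180:480,::-1].repeat(2,0).repeat(2,1))"
```

```text
t 3.02 tcp [ 658.3 -143.1   18.6] jaw heading 25.04 tool z [-0.003   0.0014 -1.    ] F [ 0.3 -1.4 -0.4] open 1.0
to go [  1.   -3.4 -16.6] turn -0.24
```

View pics/s1.png

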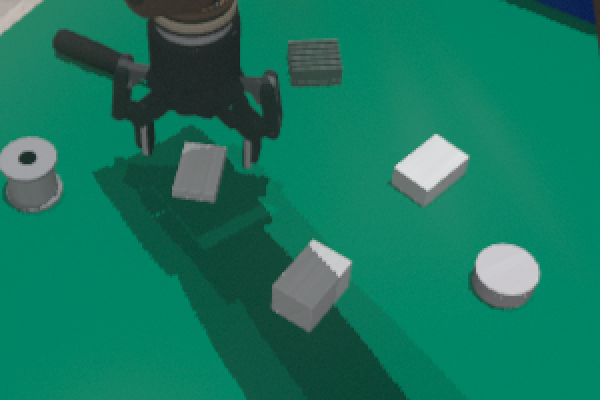

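The open fingers straddle the thin block, at about (200,172) in the crop, and the screwdriver is clear. I'll correct the position, go down and close.

```bash
python3 -m jog '{"travel":[[0.5,-1.7,-6],[0.5,-1.7,-6],[0,0,-4.6],[0,0,0],[0,0,0]],"dr":[[0,0,-0.24],[0,0,0],[0,0,0],[0,0,0],[0,0,0]],"jaw":[0,0,0,0,0]}' 40 >/dev/null
python3 -c "
from st import *
st(659.3,-146.5,2,24.8)"
python3 -m jog '{"travel":[[0,0,0],[0,0,0],[0,0,0],[0,0,0],[0,0,0]],"dr":[[0,0,0],[0,0,0],[0,0,0],[0,0,0],[0,0,0]],"jaw":[80,255,255,255,255]}' 40
python3 -m jog '{"travel":[[0,0,0],[0,0,0],[0,0,0],[0,0,0],[0,0,0]],"dr":[[0,0,0],[0,0,0],[0,0,0],[0,0,0],[0,0,0]],"jaw":[255,255,255,255,255]}' 40 >/dev/null
python3 -c "
from st import *
st(659.3,-146.5,2,24.8)"
```

```text
t 3.48 tcp [ 660.2 -148.4    2.4] jaw heading 24.7 tool z [-8.e-04  3.e-04 -1.e+00] F [ 0.7 -0.3  0.2] open 0.998
to go [-0.9  1.9 -0.4] turn 0.1
time: 3.9
eef_pos: [0.661, -0.1486, 0.0034]
tcp_rot: [0.539, 0.842, 0.0, 0.001]
contact_force: [-0.6, 0.0, -1.1]
opening: 0.456
t 4.32 tcp [ 660.9 -148.6    3.3] jaw heading 24.71 tool z [ 1.e-03 -4.e-04 -1.e+00] F [0.9 0.1 2.7] open 0.455
to go [-1.6  2.1 -1.3] turn 0.09
```

Gripped: opening 0.455 ≈ 39 mm, so it's the 40 mm side. The block centre is about 2.6 mm from the TCP along its long edge, and I'll carry that over. Next: lift, then carry to above the seat.

```bash
python3 -m jog '{"travel":[[0,0,8],[0,0,16],[0,0,20],[0,0,20],[0,0,16]],"dr":[[0,0,0],[0,0,0],[0,0,0],[0,0,0],[0,0,0]],"jaw":[255,255,255,255,255]}' 40
python3 -m jog '{"travel":[[-11,23,0],[-11,23,0],[-11,23,0],[-11,23,0],[-11,23,0]],"dr":[[0,0,-1.7],[0,0,-1.7],[0,0,-1.7],[0,0,-1.7],[0,0,-1.7]],"jaw":[255,255,255,255,255]}' >/dev/null
python3 -m jog '{"travel":[[-11,23,0],[-11,23,0],[-11,23,0],[-11,23,0],[-11,23,0]],"dr":[[0,0,-1.7],[0,0,-1.7],[0,0,-1.7],[0,0,-1.7],[0,0,-1.7]],"jaw":[255,255,255,255,255]}' >/dev/null
python3 -m jog '{"travel":[[-11,23,0],[-10.4,22.4,0],[0,0,0],[0,0,0],[0,0,0]],"dr":[[0,0,-1.9],[0,0,-1.8],[0,0,0],[0,0,0],[0,0,0]],"jaw":[255,255,255,255,255]}'
python3 -c "
from st import *
st(529.5,126.8,33.3,4.0)
a=read_camera('side');b=read_camera('top')
cv2.imwrite('pics/s2.png',np.hstack([a[200:400,120:320,::-1],b[160:360,80:280,::-1]]).repeat(2,0).repeat(2,1))"
```

```text
time: 4.73
eef_pos: [0.6608, -0.1485, 0.0853]
tcp_rot: [0.539, 0.842, 0.0, 0.001]
contact_force: [-0.2, -0.3, -0.3]
opening: 0.454
time: 5.98
eef_pos: [0.5295, 0.1268, 0.0835]
tcp_rot: [0.682, 0.732, 0.0, 0.001]
contact_force: [-0.0, -0.8, 0.1]
opening: 0.453
t 5.98 tcp [529.5 126.8  83.5] jaw heading 4.06 tool z [ 1.1e-03 -3.0e-04 -1.0e+00] F [-0.  -0.8  0.1] open 0.453
to go [  0.   -0.  -50.2] turn -0.06
```

View pics/s2.png

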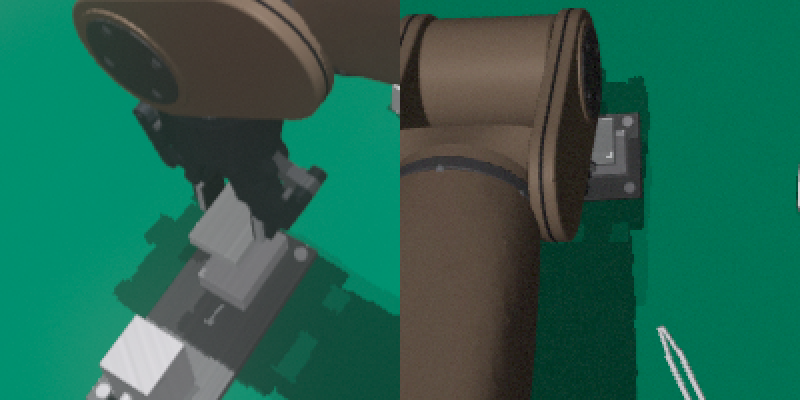

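The held block hangs over the support at about (215,225) in the crop, roughly level, with the post clear. Going down, slowly at the end.

```bash
python3 -m jog '{"travel":[[0,0,-16],[0,0,-16],[0,0,-12],[0,0,-3],[0,0,0]],"dr":[[0,0,0],[0,0,0],[0,0,0],[0,0,0],[0,0,0]],"jaw":[255,255,255,255,255]}' 
python3 -m jog '{"travel":[[0,0,-1],[0,0,-1],[0,0,-1],[0,0,-0.5],[0,0,0]],"dr":[[0,0,0],[0,0,0],[0,0,0],[0,0,0],[0,0,0]],"jaw":[255,255,255,255,255]}'
python3 -c "
from st import *
st(529.5,126.8,33.3,4.0)"
```

```text
time: 6.5
eef_pos: [0.5285, 0.1264, 0.0346]
tcp_rot: [0.682, 0.731, -0.001, -0.001]
contact_force: [-0.1, -0.4, 0.1]
opening: 0.453
time: 6.92
eef_pos: [0.5298, 0.127, 0.0332]
tcp_rot: [0.682, 0.731, 0.0, 0.001]
contact_force: [-0.6, -1.6, 3.2]
opening: 0.456
t 6.92 tcp [529.8 127.   33.2] jaw heading 4.02 tool z [ 1.3e-03 -1.0e-04 -1.0e+00] F [-0.6 -1.6  3.2] open 0.456
to go [-0.3 -0.2  0.1] turn -0.02
```

Contact at the expected height (33.2). Release, retreat and head to the thick block, then look.

```bash
python3 -m jog '{"travel":[[0,0,0],[0,0,0],[0,0,0],[0,0,0],[0,0,0]],"dr":[[0,0,0],[0,0,0],[0,0,0],[0,0,0],[0,0,0]],"jaw":[60,0,0,0,0]}' 
python3 -m jog '{"travel":[[0,0,8],[0,0,16],[0,0,18],[0,0,18],[0,0,12]],"dr":[[0,0,0],[0,0,0],[0,0,0],[0,0,0],[0,0,0]],"jaw":[0,0,0,0,0]}' >/dev/null
python3 -m jog '{"travel":[[-3,-22,0],[-3,-22,0],[-3,-22,0],[-3,-22,0],[-3,-22,0]],"dr":[[0,0,-0.6],[0,0,-0.6],[0,0,-0.6],[0,0,-0.6],[0,0,-0.6]],"jaw":[0,0,0,0,0]}' >/dev/null
python3 -m jog '{"travel":[[-3,-22,0],[-3,-22,0],[-3,-22,0],[-3,-21,0],[-2,-18,0]],"dr":[[0,0,-0.6],[0,0,-0.6],[0,0,-0.6],[0,0,-0.6],[0,0,-0.6]],"jaw":[0,0,0,0,0]}' >/dev/null
python3 -m jog '{"travel":[[0,0,0],[0,0,0]],"dr":[[0,0,0],[0,0,0]],"jaw":[0,0]}' >/dev/null
python3 -c "
from st import *
st(500.9,-88.4,3,-2.0)
a=read_camera('side');b=read_camera('top')
cv2.imwrite('pics/side3.png',a[:,:,::-1]);cv2.imwrite('pics/top3.png',b[:,:,::-1])
cv2.imwrite('pics/s3.png',np.hstack([a[270:410,160:300,::-1],b[190:330,90:230,::-1]]).repeat(2,0).repeat(2,1))"
```

```text
time: 7.33
eef_pos: [0.529, 0.1271, 0.0321]
tcp_rot: [0.682, 0.731, -0.0, -0.0]
contact_force: [0.2, -0.8, 1.9]
opening: 0.998
t 8.75 tcp [500.1 -88.5 104.5] jaw heading -2.09 tool z [ 3.e-04  2.e-04 -1.e+00] F [ 0.6 -0.2 -0.4] open 1.0
to go [ 8.000e-01  1.000e-01 -1.015e+02] turn 0.09
```

View pics/s3.png

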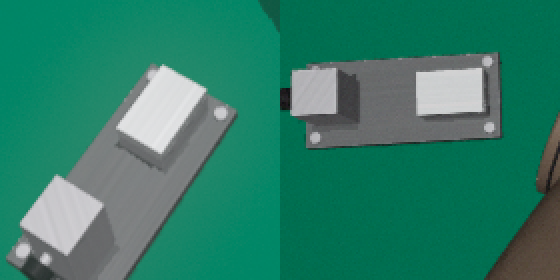

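The thin block lies flat on the support, flush by eye: its top face is at about (162,107) in the side crop and (450,92) in the top crop. Next I'll measure it and descend on the thick block.

```bash
python3 - <<'E'
from h import *
T,S=cv2.imread("pics/top3.png")[:,:,::-1],cv2.imread("pics/side3.png")[:,:,::-1]
ct,cs=camera_info("top"),camera_info("side")
va,na,pa,ka=face(T,(175,236));vb,nb,pb,kb=face(S,(241,321))
X,e=tri(ct,pa,cs,pb);print(na,nb,(X*1e3).round(1),round(e,1),rect(ct,ka,X[2]),rect(cs,kb,X[2]))
E
python3 -m jog '{"travel":[[0.4,0,-20],[0.4,0,-25],[0,0,-25],[0,0,-20],[0,0,-8]],"dr":[[0,0,0.1],[0,0,0],[0,0,0],[0,0,0],[0,0,0]],"jaw":[0,0,0,0,0]}' 40 >/dev/null
python3 -m jog '{"travel":[[0,0,-3],[0,0,0],[0,0,0],[0,0,0],[0,0,0]],"dr":[[0,0,0],[0,0,0],[0,0,0],[0,0,0],[0,0,0]],"jaw":[0,0,0,0,0]}' 
python3 -c "
from st import *
st(500.9,-88.4,3,-2.0)"
```

```text
685 933 [529.3 129.9  40.9] 0.6 [528.9 130.2  38.4  57.8  92.6] [529.8 129.2  38.2  58.   94.5]
time: 9.68
eef_pos: [0.502, -0.0883, 0.0046]
tcp_rot: [0.719, 0.695, 0.001, 0.001]
contact_force: [-0.5, -0.2, 0.6]
opening: 0.999
t 9.68 tcp [502.  -88.3   4.6] jaw heading -1.88 tool z [ 0.0026 -0.001  -1.    ] F [-0.5 -0.2  0.6] open 0.999
to go [-1.1 -0.1 -1.6] turn -0.12
```

The thin block's centre is within about 0.5 mm of the seat, its top at 40.9 (42 expected, with the usual ~1 mm low bias). Grip the thick block.

```bash
python3 -m jog '{"travel":[[0,0,0],[0,0,0],[0,0,0],[0,0,0],[0,0,0]],"dr":[[0,0,0],[0,0,0],[0,0,0],[0,0,0],[0,0,0]],"jaw":[80,255,255,255,255]}' 40 >/dev/null
python3 -m jog '{"travel":[[0,0,0],[0,0,0],[0,0,0],[0,0,0],[0,0,0]],"dr":[[0,0,0],[0,0,0],[0,0,0],[0,0,0],[0,0,0]],"jaw":[255,255,255,255,255]}' 40 >/dev/null
python3 -c "
from st import *
st(500.9,-88.4,3,-2.0)"
python3 -m jog '{"travel":[[0,0,8],[0,0,20],[0,0,25],[0,0,25],[0,0,18]],"dr":[[0,0,0],[0,0,0],[0,0,0],[0,0,0],[0,0,0]],"jaw":[255,255,255,255,255]}' >/dev/null
python3 -m jog '{"travel":[[0,0,0],[0,0,0]],"dr":[[0,0,0],[0,0,0]],"jaw":[255,255]}' >/dev/null
python3 -c "
from st import *
st(529.3,129.6,45,4.0)"
```

```text
t 10.52 tcp [501.3 -88.1   3.6] jaw heading -1.89 tool z [ 7.e-04 -3.e-04 -1.e+00] F [ 0.1 -0.3  3.7] open 0.464
to go [-0.4 -0.3 -0.6] turn -0.11
t 11.1 tcp [500.8 -87.9  99.4] jaw heading -1.88 tool z [ 9.e-04 -3.e-04 -1.e+00] F [ 0.1  0.5 -2.6] open 0.46
to go [ 28.5 217.5 -54.4] turn 5.88
```

```bash
python3 -m jog '{"travel":[[3,22,0],[3,22,0],[3,22,0],[3,22,0],[3,22,0]],"dr":[[0,0,0.6],[0,0,0.6],[0,0,0.6],[0,0,0.6],[0,0,0.6]],"jaw":[255,255,255,255,255]}' >/dev/null
python3 -m jog '{"travel":[[3,22,0],[3,22,0],[3,22,0],[2.6,22,0],[2,19.8,0]],"dr":[[0,0,0.6],[0,0,0.6],[0,0,0.6],[0,0,0.6],[0,0,0.5]],"jaw":[255,255,255,255,255]}' >/dev/null
python3 -m jog '{"travel":[[0,0,-15],[0,0,-15],[0,0,-12],[0,0,0],[0,0,0]],"dr":[[0,0,0],[0,0,0],[0,0,0],[0,0,0],[0,0,0]],"jaw":[255,255,255,255,255]}' >/dev/null
python3 -m jog '{"travel":[[0,0,0],[0,0,0],[0,0,0]],"dr":[[0,0,0],[0,0,0],[0,0,0]],"jaw":[255,255,255]}' >/dev/null
python3 -c "
from st import *
st(529.4,129.9,45.6,4.0)
a=read_camera('side')
cv2.imwrite('pics/s4.png',a[240:400,160:340,::-1].repeat(3,0).repeat(3,1))"
```

```text
t 12.6 tcp [530.3 129.7  58.2] jaw heading 3.99 tool z [ 1.9e-03  1.0e-04 -1.0e+00] F [-0.2  0.3 -1.5] open 0.462
to go [ -0.9   0.2 -12.6] turn 0.01
```

View pics/s4.png

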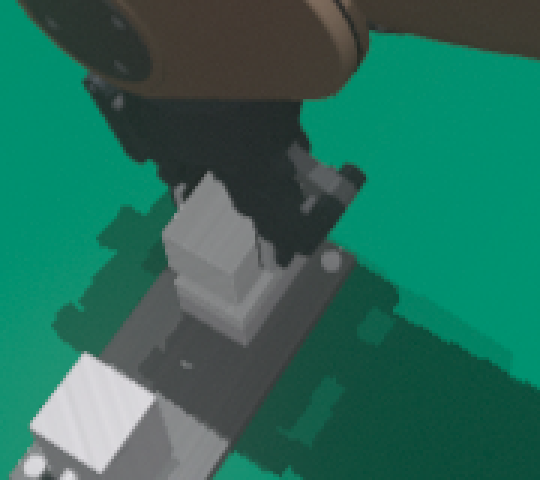

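The thick block is held level above the thin one, at about (215,235) in the crop. Final descent next.

```bash
python3 -m jog '{"travel":[[0,0,-5],[0,0,-4],[0,0,-2],[0,0,0],[0,0,0]],"dr":[[0,0,0],[0,0,0],[0,0,0],[0,0,0],[0,0,0]],"jaw":[255,255,255,255,255]}' >/dev/null
python3 -c "
from st import *
st(529.4,129.9,45.6,4.0)"
python3 -m jog '{"travel":[[0,0,0],[0,0,0],[0,0,0]],"dr":[[0,0,0],[0,0,0],[0,0,0]],"jaw":[255,255,255]}' >/dev/null
python3 -c "
from st import *
st(529.4,129.9,45.6,4.0)"
```

```text
t 13.07 tcp [529.4 129.8  46. ] jaw heading 4.02 tool z [-4.e-04 -1.e-04 -1.e+00] F [-0.5 -0.6 -2.2] open 0.464
to go [ 0.   0.1 -0.4] turn -0.02
t 13.32 tcp [529.4 129.8  46.2] jaw heading 4.02 tool z [-1.e-04 -0.e+00 -1.e+00] F [-0.2  0.9 -2.5] open 0.462
to go [-0.   0.1 -0.6] turn -0.02
```

```bash
python3 -m jog '{"travel":[[0,0,-0.5],[0,0,-0.4],[0,0,0],[0,0,0],[0,0,0]],"dr":[[0,0,0],[0,0,0],[0,0,0],[0,0,0],[0,0,0]],"jaw":[255,255,255,255,255]}' 
python3 -m jog '{"travel":[[0,0,0],[0,0,0],[0,0,0],[0,0,0],[0,0,0]],"dr":[[0,0,0],[0,0,0],[0,0,0],[0,0,0],[0,0,0]],"jaw":[100,0,0,0,0]}'  >/dev/null
python3 -m jog '{"travel":[[0,0,8],[0,0,16],[0,0,18],[0,0,18],[0,0,12]],"dr":[[0,0,0],[0,0,0],[0,0,0],[0,0,0],[0,0,0]],"jaw":[0,0,0,0,0]}' >/dev/null
python3 -m jog '{"travel":[[-3,-22,0],[-3,-24,0],[-3,-24,0],[-3,-24,0],[-3,-24,0]],"dr":[[0,0,0],[0,0,0],[0,0,0],[0,0,0],[0,0,0]],"jaw":[0,0,0,0,0]}' >/dev/null
python3 -m jog '{"travel":[[-3,-24,0],[-3,-24,0],[-3,-24,0],[-3,-21,0],[-2,-18,0]],"dr":[[0,0,0],[0,0,0],[0,0,0],[0,0,0],[0,0,0]],"jaw":[0,0,0,0,0]}' 
python3 -c "
from st import *
a=read_camera('side');b=read_camera('top')
ct,cs=camera_info('top'),camera_info('side')
for n,p,q in(('stack',(173,236),(240,300)),('post',(108,236),(192,376))):
    va,na,pa,ka=face(b,p);vb,nb,pb,kb=face(a,q);X,e=tri(ct,pa,cs,pb)
    print(n,na,nb,(X*1e3).round(1),round(e,1),rect(ct,ka,X[2]),rect(cs,kb,X[2]))
cv2.imwrite('pics/s5.png',np.hstack([a[250:410,150:310,::-1],b[170:330,80:240,::-1]]).repeat(2,0).repeat(2,1))"
```

```text
time: 13.73
eef_pos: [0.5296, 0.1299, 0.0456]
tcp_rot: [0.682, 0.731, 0.0, 0.0]
contact_force: [0.5, -0.0, 1.1]
opening: 0.46
time: 15.4
eef_pos: [0.5002, -0.1006, 0.1178]
tcp_rot: [0.682, 0.731, 0.0, 0.0]
contact_force: [-0.4, 1.2, -0.1]
opening: 1.0
stack 749 983 [529.1 130.4  77.1] 0.4 [529.1 129.7  38.7  58.7  93.4] [529.5 129.6  38.   57.9  93.8]
post 482 831 [521.7 239.3  77.6] 0.6 [521.6 239.2  36.4  38.7   4.2] [522.1 239.   38.2  38.3  94.1]
```

View pics/s5.png

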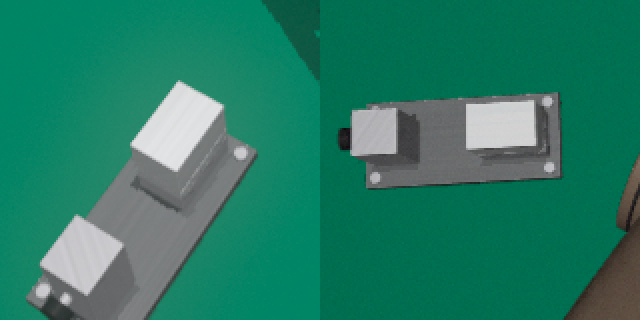

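The stack is upright on the support, at about (180,125) in the side crop and (500,125) in the top crop, and flush by eye with the post clear. Its centre, turn and height all agree with the seat and the post, so I'm handing it in.

```bash
python3 -c "
from plant import *
print(sign_off())"
```

```text
the job is handed in; nothing more can be done
None
```

I put the 12 mm block on the low support and the 36 mm block on top of it, then handed the job in at about 15.5 s of the 51 s. I never touched the 24 mm block. The gripper was open and well clear of everything.

**Last checks, from both cameras:**
- **Height:** the top of the stack measured 77.1 mm and the post top 77.6 mm, against 78 mm nominal for both.
- **Position:** the stack's centre came out at (529.1–529.5, 129.6–130.4) mm. The seat is at (529.3, 129.4), so the two agree to within about 1 mm.
- **Turn:** the stack's long edge is at 93.4–93.8° and the support's at 94.0°.
- **Forces:** the few readings I took stayed below 4 N.

**Where checks disagreed:** the top-view turn of the thin block alone read 92.6°, while the side view gave 94.5°. Heights mostly came out a little low, by up to about 1.3 mm. Both are within what pixel size and the 2 mm calibration allow, so I did not correct for them.

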